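# Index the specimen turntable to its next notch by feel

## Task

Bring the next specimen under the lens: pull the red spring ring of the black turntable straight up out of its notch, turn the platter counter-clockwise (seen from above) and let the pin spring fully home in the next notch, which is hidden beneath and has to be felt for. Do it gently: do not force the pin against the side of a notch. The specimens stay in their cups and the other things on the bench are left alone.

Things in the scene. Friction and masses are not known exactly. Their poses are not given: they have to be found in the camera images.
- turntable: Indexing specimen turntable, fixed to the bench: grey round base 236 mm across with a steel post 215 mm high and a white arm holding a black lens (underside 105 mm above the bench) over one side. Origin: on the bench on the turning axis (vertical). The post stands 170 mm out, 40 degrees clockwise from the base's own +x; z up. On the base turns a black platter 250 mm across, top face 44 mm above the bench.
- platter (a joint): Turn of the platter about the turning axis, rad, growing counter-clockwise seen from above. 0 = first notch (about 0.01 play either way). End stops at -0.1 and 1.4. It drags lightly: about 1.5 N at the ring, roughly 2.5 N while the pin rubs on the plate. It stays where it is left.
- plunger (a joint): How far the spring index ring with its pin is drawn straight up, m. 0 = pin fully home in a notch; about 0.007 = pin resting on top of the plate between notches; 0.012 = end stop. The pin is clear of the notch above 0.0075. The spring pushes it down with 7.5 N at 0 and 10.5 N at 0.012.
- pull_ring (a point): Centre of the red knurled pull ring (upright cylinder 23 mm across, 22 mm high, flat top) on top of the spring plunger; at rest it is 71 mm above the bench. It rides on the platter, 100 mm from the turning axis; at platter = 0 it stands at 130 degrees counter-clockwise from the base's +x axis. Below it a brass bush 19 mm across reaches 57 mm above the bench.
- index_plate: Notched steel plate hidden beneath the platter, out of reach; origin = turntable's origin. Flat top 30 mm above the bench; notches 7.5 mm deep, 10.5 mm wide, upright walls, 100 mm from the axis. First notch at platter = 0; the only other is in a shoe clamped by the last user somewhere from platter = 0.83 to 1.27 rad: unmarked, found by feel. Flush between and beyond them.
- index_pin: The steel index pin under the ring, 8 mm across with a slightly rounded end, inside the platter (not visible). It moves with the ring. Origin: on the pin's axis, 71 mm below the ring's centre.
- specimen0_mid (a point): Centre of a loose specimen puck (amber resin, next clockwise from the lens), 40 mm across, 16 mm high, in a shallow cup on the platter.
- cup0 (a point): Centre of the cup's floor of that puck on the platter top (rim inside 46 mm, outside 54 mm across, 6 mm high), 75 mm from the axis.
- specimen1_mid (a point): Centre of a loose specimen puck (black resin, under the lens at the start), 40 mm across, 16 mm high, in a shallow cup on the platter.
- cup1 (a point): Centre of the cup's floor of that puck on the platter top (rim inside 46 mm, outside 54 mm across, 6 mm high), 75 mm from the axis.
- specimen2_mid (a point): Centre of a loose specimen puck (green resin, next counter-clockwise from the lens), 40 mm across, 16 mm high, in a shallow cup on the platter.
- cup2 (a point): Centre of the cup's floor of that puck on the platter top (rim inside 46 mm, outside 54 mm across, 6 mm high), 75 mm from the axis.
- bottle: Small amber bottle, 48 mm across, 75 mm high, loose on the bench; origin at the centre of its underside. To be left alone.
- dish: Clear lidded dish, 92 mm across, 17 mm high, loose on the bench; origin at the centre of its underside. To be left alone.
- lens_cap: Black lens cap, 60 mm across, 16 mm high, loose on the bench; origin at the centre of its underside. To be left alone.
- tweezers: Steel tweezers, about 120 mm long, 6 mm high, lying flat, loose on the bench; origin at the centre of its underside. To be left alone.

How it is judged:
On the way, in this order (a step that is already met when the one before it is completed fails the run):
1. the ring is drawn up so that the pin is clear of the first notch (value of joint plunger above 0.0072 m and value of joint platter below 0.12 rad), for 0.05 s.
2. the platter has been turned counter-clockwise away from the first notch (value of joint platter above 0.2 rad), for 0.05 s.
At the end, for the whole second after the job is handed in: The pin is fully home (ring drawn less than 1.5 mm) in the next notch, platter turned between 0.80 and 1.30 rad and at rest, the specimens in their cups and the bystanders where they were (value of joint platter between 0.8 and 1.3 rad and value of joint plunger below 0.0015 m and velocity of joint platter between -0.05 and 0.05 rad/s); the robot touches nothing.
It fails at once if the pin is forced against the notched plate with more than 35 N (contact force between index_pin and index_plate above 35 N).
It fails at once if a specimen leaves its cup (distance between specimen0_mid and cup0 above 0.02 m or distance between specimen1_mid and cup1 above 0.02 m or distance between specimen2_mid and cup2 above 0.02 m).
It fails at once if the bottle, dish, lens cap or tweezers is moved by more than 20 mm (distance of any of bottle, dish, lens_cap, tweezers from where it was at the start of the episode above 0.02 m).
It also fails if it takes over 45 s, if anything falls off the work surface, if the arm or the gripper's body presses on something with over 40 N, if the wrist force passes 120 N, or if a joint passes its speed limit or range.

## Robot

A 6-joint arm with a two-finger parallel gripper is mounted at the origin on the work surface. World frame = base frame: x ahead of the robot, y to its left, z up, the work surface at z = 0. Lengths are in m, angles in rad, forces in N, time in s.
With the tool pointing down it reaches from about 0.35 to 0.975 m from the base axis. Payload 4.9 kg.
Tool frame: the origin (TCP) lies midway between the tips of the shut fingers; the grasp point (between the pads) lies behind it (manip.tcp_to_grasp is the z of the grasp point in the tool frame, in m); z points along the fingers, y is the direction in which the jaws open and shut (so a half turn about z gives the same grasp; the last joint's range is limited). The gripper opens to 85 mm and grips with 20 to 120 N. Pads are 22 mm wide; open, the fingers measure 114 mm over their backs; the gripper's body (76 mm by 85 mm) begins 54 mm behind the grasp point. The pads swing forward as they close: fully open they stand 13 mm farther back than shut.
Start: joints at [-0.119, 0.053, 1.613, -0, 1.476, -0.119], TCP at [0.625, 0, 0.231] pointing down, gripper open.
Joint ranges: [-3.01, 3.01], [-1.01, 2.22], [0.06, 2.58], [-1.02, 4.17], [0.09, 2.62], [-3.14, 3.14]. Speed limits (rad/s): [2.57, 2.57, 3.14, 3.14, 3.14, 3.14].

## Interface

Orientations are given as a unit quaternion [w, x, y, z].
In Python, from plant import status, vision, order, regions_of, manip gives the robot as it stands. The module is installed in compiled form; this text tells all that it offers.
- The arm moves only by the shell command python3 -m crank 'ROWS'. ROWS is JSON, one flat list of numbers, 5 for each row, row after row: the shift along the tool's x, y, z in mm, then the turn about the tool's z in degrees, then the opening in per cent of the stroke, from 0 (shut) to 100 (fully open). In form: [tx, ty, tz, yaw, fingers, tx, ty, tz, yaw, fingers, ...]. A call has exactly 10 rows; each row is the pose to reach, as a shift and turn from the pose commanded when the call began, along the tool's axes at that moment; what a row does not reach only later rows make up. A row lasts 1/10 s, in which the tool goes at most 50 mm and 8.59 degrees, less where a joint would pass 70% of its speed; a pose out of reach is approached as far as the arm can. A call with a gripper value outside its range is refused whole. The fingers move at their own pace and stop on an object; the grip force is fixed at half the most. Time passes only in rows, so rows that repeat a pose let the fingers close, or fill a call up. It gives the time, the measured TCP pose, the force and the opening at its end, in the units of the state.
- status.state(): the state, without advancing time (a new reading comes with each control period).
- vision.grab_frame(name): name is "scene" or "side" or "wrist"; returns (picture, depth): 400x640x3 uint8, red, green, blue; 400x640 float32, m along the optical axis (not along the pixel's ray), 0 where there is no reading.
- vision.get_calibration(name): a dict with "camera_matrix" (3x3 intrinsics, pixels), "k1" (the pictures are not rectified: a ray, as slopes to the right and down, at radius r is drawn at 1 + k1 r^2 times it, then the intrinsics apply), "R" (3x3) and "t" (3): a world point X has camera coordinates R X + t. Camera axes: x right, y down, z forward; pixel columns grow to the right and rows downward; lengths in m; the calibration is good to about 2 mm. A picture is of the moment at which its call begins: read the wrist's pose just before it. get_calibration takes no time and is no camera call; for the wrist camera it gives the pose at the moment of the call.
- order.job_done(): hands the job in, once; it reports no verdict.
Trained networks look in the newest picture that a camera, given by its name, has taken for a name from the list of things; names that differ only in an ending like _2 or _b are one class to them, and where a whole thing is asked for, a point or a joint stands for the part that bears it (a point fixed in the world has none). Each returns a list of dicts, best first, with "confidence" (0 to 1); they miss things now and then, are a little off and sometimes report something else, mostly with a low value. They report only what shows in the picture. A call takes as long as a camera call.
- regions_of(camera, name): "region" (400x640 bool, what is visible of it) and "extent" ([centre column, centre row, width, height] in pixels, round what is visible of it).
The state is a dict: "time": time; "joint_pos": joint angles; "joint_vel": joint speeds; "joint_efforts": joint torques, N m; "tool_pos": TCP position; "tool_rot": TCP orientation; "contact_force": force on the tool from outside, world axes, zero at the start; "ft_torque": the same for the moment, N m; "gripper_width": opening from 0.0 (shut) to 1.0 (fully open).
Only numpy, scipy, OpenCV 4.12 (cv2) and the standard library are available. Lean on these libraries where they do the work, as an engineer would, in place of code of your own. Each camera call takes 0.05 s, during which the arm holds its last target. There are 200 camera calls.

## Working session

There is one attempt and no reset: what is moved stays moved. The work goes in short steps, Python scripts to look and compute and a shell command to move; the robot and the scene stay as the last step left them, time stands still between calls to the robot, and variables do not carry over. Pictures are saved under pics/ and viewed, on a budget of 10 in all, crops included, one or two more only if the job needs it, and the job is handed in when it is done.

```bash
mkdir -p pics
cat > h.py <<'E'
import numpy as np, cv2
from plant import status, vision, order, regions_of, manip
def world(cam,mask,d,cal):
    v,u=np.nonzero(mask&(d>0)); K=np.array(cal["camera_matrix"]); k=cal["k1"]
    x=(u-K[0,2])/K[0,0]; y=(v-K[1,2])/K[1,1]
    a,b=x.copy(),y.copy()
    for _ in range(8):
        s=1+k*(a*a+b*b); a,b=x/s,y/s
    z=d[v,u]; P=np.stack([a*z,b*z,z],1)
    return (P-np.array(cal["t"]))@np.array(cal["R"])
def look(cam,names,save=None):
    cal=vision.get_calibration(cam); im,d=vision.grab_frame(cam)
    if save: cv2.imwrite(save,im[:,:,::-1])
    for n in names:
        for r in regions_of(cam,n)[:2]:
            P=world(cam,r["region"],d,cal)
            if len(P): 
                z=np.percentile(P[:,2],90); T=P[P[:,2]>z-.006]
                print(cam,n,round(r["confidence"],2),np.round(r["extent"]),len(P),"med",np.median(P,0).round(4),"top z",z.round(4),"mid",((np.percentile(T,3,0)+np.percentile(T,97,0))/2).round(4),"min",P.min(0).round(3),"max",P.max(0).round(3))
    return im,d,cal
E
python3 - <<'E'
from h import *
print(status.state(), manip.tcp_to_grasp)
for c in("scene","side"): look(c,["pull_ring","turntable","specimen0_mid","specimen1_mid","specimen2_mid","bottle","dish","lens_cap","tweezers"],f"pics/{c}.png")
look("wrist",["pull_ring"])
E
```

```text
{'time': 0.0, 'joint_pos': array([-1.19020352e-01,  5.33747010e-02,  1.61430712e+00,  1.96819296e-05,
        1.47597006e+00, -1.18986765e-01]), 'joint_vel': array([ 0.00102261,  0.00100896,  0.00055616,  0.00171537,  0.00046226,
       -0.00037337]), 'joint_efforts': array([ 2.70554956e-04, -3.93670499e+01, -3.70175600e+01, -1.62778279e-04,
        6.93513779e-03, -6.06393527e-06]), 'tool_pos': array([6.24380118e-01, 6.73407093e-05, 2.30044105e-01]), 'tool_rot': array([-8.15390108e-04,  7.07118947e-01,  7.07093866e-01, -6.28762850e-04]), 'contact_force': array([-0.60881231, -0.14663701,  0.09613411]), 'ft_torque': array([-0.04674721,  0.04833747,  0.04727917]), 'gripper_width': 0.9994272690660884} -0.0187
scene pull_ring 0.54 [352. 171.   9.   8.] 41 med [0.472  0.1386 0.0815] top z 0.0842 mid [0.4699 0.1391 0.0823] min [0.462 0.13  0.07 ] max [0.478 0.148 0.086]
scene pull_ring 0.51 [401. 157.  39.  12.] 129 med [0.3889 0.3381 0.0059] top z 0.0093 mid [0.3894 0.3333 0.0071] min [ 0.374  0.277 -0.003] max [0.401 0.389 0.011]
scene turntable 0.87 [343. 228.  94. 117.] 5778 med [0.622
[... 3219 characters left out ...]
5] min [ 0.653 -0.453  0.004] max [ 0.694 -0.406  0.081]
side dish 0.67 [173. 302.  42.  32.] 1184 med [0.6045 0.4504 0.018 ] top z 0.0203 mid [0.6097 0.4458 0.0184] min [ 0.566  0.388 -0.   ] max [0.657 0.492 0.024]
side tweezers 0.8 [288. 319.  45.  31.] 301 med [0.3874 0.3367 0.0058] top z 0.0081 mid [0.3868 0.3388 0.0059] min [ 0.372  0.278 -0.002] max [0.403 0.398 0.011]
side tweezers 0.47 [286. 200.  12.  11.] 150 med [0.6201 0.0747 0.061 ] top z 0.0631 mid [0.622  0.0716 0.0607] min [0.602 0.043 0.046] max [0.66  0.093 0.065]
wrist pull_ring 0.76 [146.  29.  32.  30.] 755 med [0.4694 0.1391 0.0811] top z 0.0828 mid [0.4663 0.1401 0.0804] min [0.439 0.129 0.043] max [0.478 0.151 0.084]
```

View pics/scene.png

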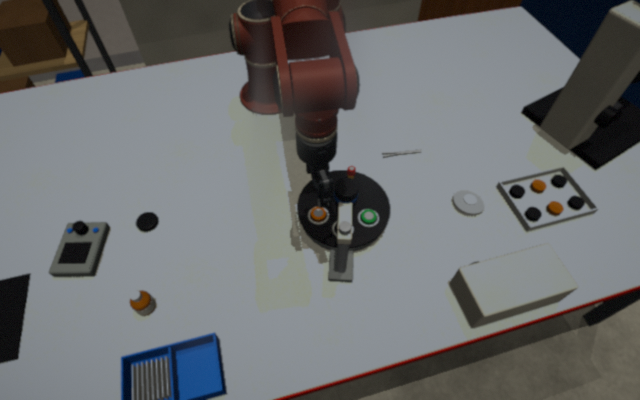

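View pics/side.png

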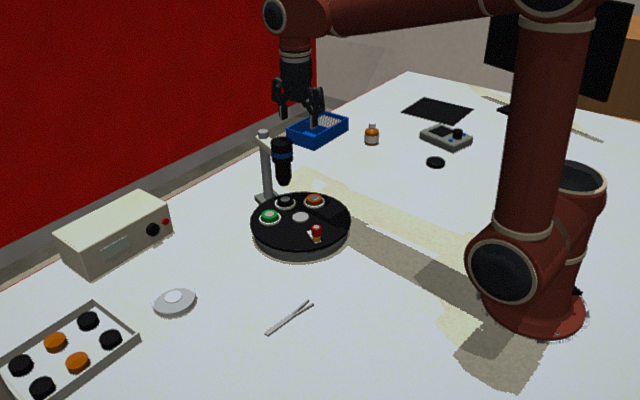

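```bash
python3 -m crank '[0,-50,0,0,50, 0,-100,0,8,50, 0,-150,0,16,50, 50,-157,0,24,50, 100,-157,25,29,50, 140,-157,60,29,50, 140,-157,80,29,50, 140,-157,80,29,50, 140,-157,80,29,50, 140,-157,80,29,50]'
python3 - <<'E'
from h import *
from scipy.optimize import least_squares
look("wrist",["pull_ring","turntable"],"pics/w1.png")
for c in("scene","side"):
    im,d,cal=look(c,["pull_ring","specimen0_mid","specimen2_mid"])
    m=np.zeros(d.shape,bool); m[130:290,230:420]=1
    P=world(c,m,d,cal); g=im[m&(d>0)].astype(int).max(1)
    P=P[(abs(P[:,2]-.0445)<.004)&(np.hypot(P[:,0]-.554,P[:,1]-.093)<.14)]
    q=P[:,:2]; a=np.array([.554,.093])
    for _ in range(4):
        th=np.arctan2(*(q-a).T[::-1]); r=np.hypot(*(q-a).T); E=[]
        for k in np.arange(-np.pi,np.pi,.1):
            s=(th>k)&(th<k+.1)
            if s.sum()>20: R=np.percentile(r[s],98); 
            else: continue
            if R>.115: E.append(a+R*np.array([np.cos(k+.05),np.sin(k+.05)]))
        E=np.array(E); f=least_squares(lambda p:np.hypot(*(E-p[:2]).T)-p[2],[*a,.125],loss="soft_l1",f_scale=.002); a=f.x[:2]
    print(c,"axis",f.x.round(4),len(E))
E
```

```text
time: 2.1
tool_pos: [0.4693, 0.1394, 0.1534]
tool_rot: [0.001, 0.862, 0.507, 0.001]
contact_force: [0.4, -0.2, 0.4]
gripper_width: 0.501
wrist pull_ring 0.86 [316. 203.  29.  36.] 828 med [0.4672 0.1434 0.0815] top z 0.0828 mid [0.4661 0.1417 0.0805] min [0.446 0.124 0.043] max [0.477 0.152 0.084]
wrist pull_ring 0.37 [426. 169. 277. 260.] 47782 med [0.5531 0.117  0.0439] top z 0.0459 mid [0.554  0.1013 0.0462] min [ 0.422 -0.057 -0.001] max [0.693 0.216 0.184]
wrist turntable 0.95 [462. 168. 357. 261.] 59108 med [0.5738 0.0998 0.044 ] top z 0.1256 mid [0.6137 0.0749 0.1547] min [ 0.415 -0.19  -0.002] max [0.78  0.217 0.205]
wrist turntable 0.3 [144.  54.  67. 109.] 1541 med [0.3871 0.3186 0.0053] top z 0.0065 mid [0.3839 0.3219 0.004 ] min [ 0.37   0.273 -0.002] max [0.396 0.373 0.009]
scene specimen0_mid 0.68 [317. 215.  17.  14.] 180 med [0.5733 0.0171 0.0604] top z 0.0624 mid [0.5696 0.0177 0.0607] min [ 0.551 -0.001  0.046] max [0.588 0.036 0.065]
scene specimen2_mid 0.6 [369. 217.  15.  20.] 188 med [0.6155 0.1379 0.0605] top z 0.0627 mid [0.6126 0.1393 0.0609] min [0.592 0.121 0.046] max [0.633 0.158 0.065]
scene axis [0.5542 0.092  0.1234] 58
side pull_ring 0.65 [316. 231.  10.  10.] 105 med [0.4628 0.1478 0.0798] top z 0.0839 mid [0.4653 0.1438 0.0817] min [0.454 0.089 0.043] max [0.509 0.157 0.086]
side specimen0_mid 0.57 [310. 201.  11.  10.] 55 med [0.5676 0.0367 0.0596] top z 0.0623 mid [0.5682 0.0299 0.06  ] min [0.556 0.017 0.048] max [0.58  0.042 0.063]
side specimen2_mid 0.49 [270. 214.  17.  13.] 185 med [0.6069 0.145  0.0605] top z 0.0626 mid [0.6105 0.1437 0.0605] min [0.591 0.105 0.043] max [0.649 0.164 0.065]
side axis [0.5523 0.0952 0.1234] 57
```

View pics/w1.png

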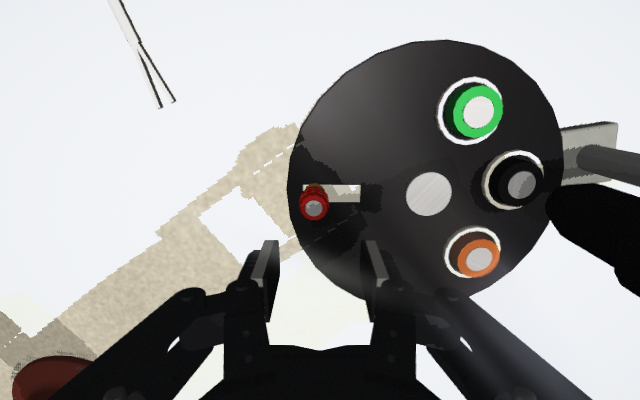

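```bash
python3 -m crank '[1,-4,20,0,50, 1,-4,40,0,50, 1,-4,60,0,50, 1,-4,60,0,50, 1,-4,60,0,50, 1,-4,60,0,50, 1,-4,60,0,50, 1,-4,60,0,50, 1,-4,60,0,50, 1,-4,60,0,50]'
python3 - <<'E'
from h import *
print(status.state()['tool_pos'])
look("wrist",["pull_ring"],"pics/w2.png"); print(status.state()['tool_pos'])
E
```

```text
time: 3.65
tool_pos: [0.4651, 0.1428, 0.0916]
tool_rot: [0.0, 0.862, 0.508, 0.0]
contact_force: [0.2, 0.1, -0.1]
gripper_width: 0.503
[0.46511387 0.14283018 0.09159828]
wrist pull_ring 0.66 [324. 239.  36.  46.] 1484 med [0.4674 0.1444 0.0814] top z 0.0827 mid [0.4664 0.1418 0.0804] min [0.456 0.109 0.043] max [0.477 0.153 0.084]
wrist pull_ring 0.3 [460. 192. 349. 341.] 71114 med [0.5584 0.1302 0.0439] top z 0.0468 mid [0.5541 0.1078 0.0464] min [ 0.411 -0.083 -0.002] max [0.716 0.217 0.163]
[0.46497766 0.14282218 0.09137206]
```

View pics/w2.png

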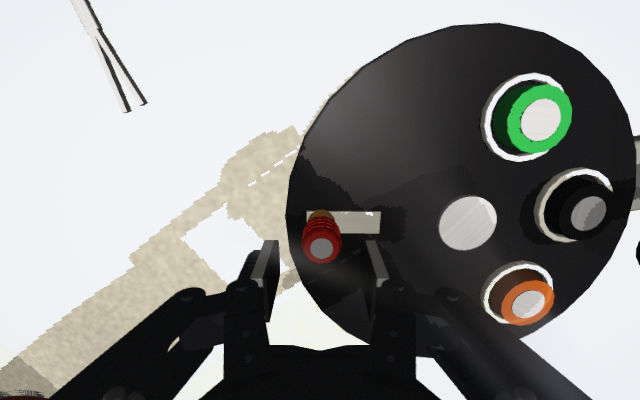

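```bash
python3 -m crank '[0,1,13,0,50, 0,1,26,0,50, 0,1,38,0,50, 0,1,38,0,50, 0,1,38,0,35, 0,1,38,0,25, 0,1,38,0,20, 0,1,38,0,0, 0,1,38,0,0, 0,1,38,0,0]'
python3 - <<'E'
from h import *
look("side",["pull_ring"]);look("scene",["pull_ring"]);s=status.state();print(s['tool_pos'],s['contact_force'],s['gripper_width'],s['time'])
E
```

```text
time: 4.75
tool_pos: [0.466, 0.1423, 0.0534]
tool_rot: [0.0, 0.862, 0.508, 0.0]
contact_force: [1.2, -0.8, -3.3]
gripper_width: 0.249
scene pull_ring 0.5 [344. 209.  94.  77.] 3954 med [0.5643 0.0859 0.0448] top z 0.0472 mid [0.5558 0.0917 0.046 ] min [ 0.43 -0.03 -0.  ] max [0.679 0.216 0.192]
[0.46596236 0.14227288 0.05342685] [-0.14906596 -0.10842882 -2.22080534] 0.24791058924559053 4.95
```

```bash
python3 -m crank '[0,0,-2,0,0, 0,0,-4,0,0, 0,0,-6,0,0, 0,0,-8,0,0, 0,0,-9.5,0,0, 0,0,-9.5,0,0, 0,0,-9.5,0,0, 0,0,-9.5,0,0, 0,0,-9.5,0,0, 0,0,-9.5,0,0]'
```

```text
time: 5.95
tool_pos: [0.4658, 0.1422, 0.0625]
tool_rot: [0.0, 0.862, 0.508, -0.0]
contact_force: [5.1, -1.0, -10.5]
gripper_width: 0.246
```

```bash
python3 -m crank '[-3.5,0.1,0,-2,0, -10.5,0.5,0,-6,0, -19.1,1.8,0,-11,0, -27.6,3.9,0,-16,0, -35.8,6.6,0,-21,0, -43.8,10.1,0,-26,0, -51.5,14.3,0,-31,0, -58.8,19.1,0,-36,0, -63.6,22.8,0,-39.5,0, -65.6,24.5,0,-41,0]'
```

```text
time: 6.95
tool_pos: [0.4542, 0.0733, 0.0619]
tool_rot: [-0.002, 0.629, 0.777, -0.0]
contact_force: [2.3, 2.0, -10.4]
gripper_width: 0.241
```

Run:
```python
from h import *
im,d,c=look("side",["pull_ring"],"pics/s3.png");s=status.state();p=s['tool_pos'];print(p,s['contact_force'],s['time'],np.degrees(np.arctan2(p[1]-.0935,p[0]-.5535)),np.hypot(p[1]-.0935,p[0]-.5535))
i2=look("scene",["pull_ring"])[0]
cv2.imwrite("pics/c3.png",np.hstack([cv2.resize(im[150:290,220:390],(400,330)),cv2.resize(i2[130:270,260:430],(400,330))])[:,:,::-1])
```

```text
[0.45427125 0.07309762 0.06193495] [ 1.89674224 -0.61112094 -9.98352143] 7.05 -168.3813606405395 0.10130450527207559
```

View pics/c3.png

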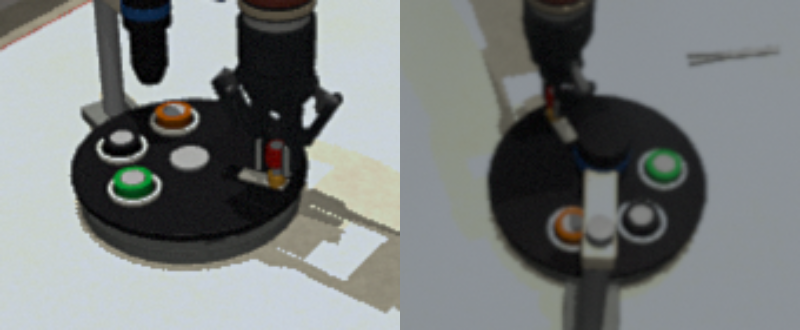

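```bash
python3 -m crank '[0,0,1,0,0, 0,0,2,0,0, 0,0,2,0,50, 0,0,2,0,50, 0,0,2,0,50, 0,0,4,8,50, 0,0,6,16,50, 0,0,8,24,50, 0,0,8,32,50, 0,0,8,40,50]' && python3 -m crank '[0,0,0,8,50, 0,0,0,16,50, 0,0,0,24,50, 0,0,0,32,50, 0,0,0,40,50, 0,0,0,50,50, 0,0,0,50,50, 0,0,0,50,33, 0,0,0,50,33, 0,0,0,50,33]'
python3 - <<'E'
from h import *
im,d,c=look("side",["pull_ring"]);s=status.state();p=s['tool_pos'];print(p,s['contact_force'],s['time'],s['joint_pos'][5])
wi=look("wrist",["pull_ring"])[0]
i2=look("scene",["pull_ring"])[0]
cv2.imwrite("pics/c4.png",np.vstack([np.hstack([cv2.resize(im[150:290,220:390],(400,270)),cv2.resize(i2[130:270,260:430],(400,270))]),cv2.resize(wi[150:350,120:520],(800,320))])[:,:,::-1])
E
```

```text
time: 8.15
tool_pos: [0.4565, 0.0732, 0.0558]
tool_rot: [0.0, 0.859, 0.513, 0.001]
contact_force: [-0.2, 0.8, 0.1]
gripper_width: 0.502
time: 9.15
tool_pos: [0.4556, 0.0731, 0.055]
tool_rot: [0.0, 0.994, 0.105, 0.0]
contact_force: [-0.5, 0.4, -0.2]
gripper_width: 0.329
side pull_ring 0.64 [299. 195. 101. 133.] 6290 med [0.5653 0.0943 0.0456] top z 0.1924 mid [0.6598 0.0652 0.2077] min [ 0.427 -1.385 -0.739] max [2.189 0.219 0.23 ]
side pull_ring 0.55 [342. 215.   5.  10.] 26 med [0.4452 0.0749 0.084 ] top z 0.0908 mid [0.4463 0.0749 0.0893] min [0.443 0.068 0.074] max [0.449 0.081 0.093]
[0.4555021  0.07307617 0.05483737] [ 0.27588665 -0.1149168   0.07629202] 9.25 1.3581234035802572
wrist pull_ring 0.89 [323. 283.  50.  65.] 2763 med [0.4599 0.0723 0.0884] top z 0.0899 mid [0.456  0.0717 0.0875] min [ 0.372  0.043 -0.001] max [0.467 0.083 0.091]
scene pull_ring 0.55 [329. 173.   7.   9.] 60 med [0.4631 0.0718 0.0868] top z 0.0921 mid [0.4583 0.0722 0.0898] min [0.45  0.064 0.058] max [0.468 0.082 0.094]
```

View pics/c4.png

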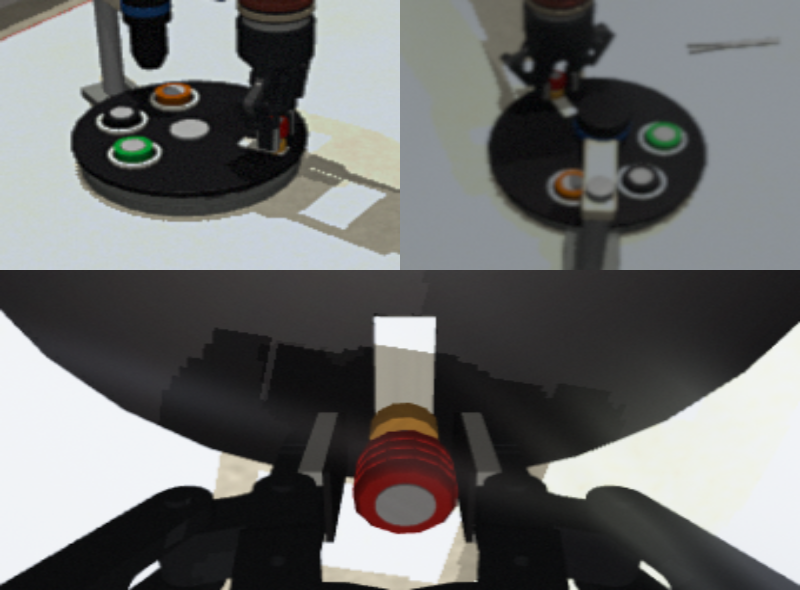

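```bash
cat > z.py <<'E'
from h import *
s=status.state(); cal=vision.get_calibration("wrist"); im,d=vision.grab_frame("wrist"); p=s['tool_pos']
for r in regions_of("wrist","pull_ring")[:1]:
    P=world("wrist",r["region"],d,cal); z=np.percentile(P[:,2],90)
    T=P[P[:,2]>z-.003]
    print("conf",round(r["confidence"],2),"ringtop",z.round(4),"at",T[:,:2].mean(0).round(4),"ang",(np.degrees(np.arctan2(p[1]-.0935,p[0]-.5535))%360).round(2),"R",np.hypot(p[1]-.0935,p[0]-.5535).round(4),"F",s['contact_force'].round(1))
E
python3 -m crank '[0,1.7,0,-1,33, 0.1,3.5,0,-2,33, 0.1,5.2,0,-3,33, 0.2,7,0,-4,33, 0.4,8.7,0,-5,33, 0.6,10.5,0,-6,33, 0.7,12.2,0,-7,33, 0.7,12.2,0,-7,33, 0.7,12.2,0,-7,33, 0.7,12.2,0,-7,33]'; python3 z.py
```

```text
time: 10.45
tool_pos: [0.4588, 0.061, 0.0549]
tool_rot: [0.0, 0.986, 0.165, 0.0]
contact_force: [-0.6, 0.4, -0.9]
gripper_width: 0.327
conf 0.87 ringtop 0.0897 at [0.4585 0.0632] ang 198.95 R 0.1001 F [-0.6  0.4 -0.9]
```

```bash
cat >> z.py <<'E'
import sys; sys.exit(int(z<.0878 or np.hypot(*s['contact_force'][:2])>7))
E
python3 -m crank '[0,0.4,0,-0.2,33, 0,0.8,0,-0.5,33, 0,1.2,0,-0.7,33, 0,1.6,0,-0.9,33, 0,2,0,-1.2,33, 0,2.4,0,-1.4,33, 0,2.6,0,-1.5,33, 0,2.6,0,-1.5,33, 0,2.6,0,-1.5,33, 0,2.6,0,-1.5,33]' >/dev/null; python3 z.py && python3 -m crank '[0,0.4,0,-0.2,33, 0,0.8,0,-0.5,33, 0,1.2,0,-0.7,33, 0,1.6,0,-0.9,33, 0,2,0,-1.2,33, 0,2.4,0,-1.4,33, 0,2.6,0,-1.5,33, 0,2.6,0,-1.5,33, 0,2.6,0,-1.5,33, 0,2.6,0,-1.5,33]' >/dev/null; python3 z.py
```

```text
conf 0.73 ringtop 0.0897 at [0.4592 0.0611] ang 200.3 R 0.1001 F [-0.3  2.4  1.3]Traceback (most recent call last):
  File "z.py", line 7, in <module>
    import sys; sys.exit(int(z<.0878 or np.hypot(*s['contact_force'][:2])>7))
                             ^
NameError: name 'z' is not defined
```

```bash
cat > z.py <<'E'
from h import *
import sys
s=status.state(); cal=vision.get_calibration("wrist"); im,d=vision.grab_frame("wrist"); p=s['tool_pos']
i=im.astype(int); m=(i[...,0]>70)&(i[...,0]>2.5*i[...,1])&(i[...,0]>2.5*i[...,2]); m[:,:260]=0;m[:,390:]=0
m=cv2.morphologyEx(m.astype(np.uint8),cv2.MORPH_CLOSE,np.ones((25,25)))>0
P=world("wrist",m,d,cal); P=P[np.hypot(*(P[:,:2]-p[:2]).T)<.02]; z=np.percentile(P[:,2],85); T=P[P[:,2]>z-.002]; f=s['contact_force']
print(s['time'],m.sum(),"ringtop",z.round(4),"at",T[:,:2].mean(0).round(4),"ang",(np.degrees(np.arctan2(p[1]-.0935,p[0]-.5535))%360).round(2),"F",f.round(1),"w",s['gripper_width'].round(3))
sys.exit(int(z<.0878 or np.hypot(*f[:2])>7))
E
python3 z.py
```

```text
Traceback (most recent call last):
  File "z.py", line 7, in <module>
    print(s['time'],m.sum(),"ringtop",z.round(4),"at",T[:,:2].mean(0).round(4),"ang",(np.degrees(np.arctan2(p[1]-.0935,p[0]-.5535))%360).round(2),"F",f.round(1),"w",s['gripper_width'].round(3))
                                                                                                                                                                     ^^^^^^^^^^^^^^^^^^^^^^^^
AttributeError: 'float' object has no attribute 'round'
```

```bash
sed -i "s/s\['gripper_width'\].round(3)/round(s['gripper_width'],3)/" z.py; python3 z.py
```

```text
11.8 2509 ringtop 0.0896 at [0.4588 0.061 ] ang 200.28 F [-0.6  1.8  0.3] w 0.333
```

```bash
python3 -m crank '[0,0.4,0,-0.2,33, 0,0.8,0,-0.5,33, 0,1.2,0,-0.7,33, 0,1.6,0,-0.9,33, 0,2,0,-1.2,33, 0,2.4,0,-1.4,33, 0,2.6,0,-1.5,33, 0,2.6,0,-1.5,33, 0,2.6,0,-1.5,33, 0,2.6,0,-1.5,33]' >/dev/null && python3 z.py && python3 -m crank '[0,0.4,0,-0.2,33, 0,0.8,0,-0.5,33, 0,1.2,0,-0.7,33, 0,1.6,0,-0.9,33, 0,2,0,-1.2,33, 0,2.4,0,-1.4,33, 0,2.6,0,-1.5,33, 0,2.6,0,-1.5,33, 0,2.6,0,-1.5,33, 0,2.6,0,-1.5,33]' >/dev/null && python3 z.py && python3 -m crank '[0,0.4,0,-0.2,33, 0,0.8,0,-0.5,33, 0,1.2,0,-0.7,33, 0,1.6,0,-0.9,33, 0,2,0,-1.2,33, 0,2.4,0,-1.4,33, 0,2.6,0,-1.5,33, 0,2.6,0,-1.5,33, 0,2.6,0,-1.5,33, 0,2.6,0,-1.5,33]' >/dev/null && python3 z.py
```

```text
12.85 2511 ringtop 0.0896 at [0.4597 0.0586] ang 201.77 F [-0.3  2.   0.7] w 0.333
13.9 2512 ringtop 0.0896 at [0.4606 0.056 ] ang 203.25 F [1.  1.7 1.4] w 0.332
14.95 2513 ringtop 0.0896 at [0.4615 0.0537] ang 204.74 F [0.2 1.5 0.5] w 0.331
```

```bash
python3 -m crank '[0,0.4,0,-0.2,33, 0,0.8,0,-0.5,33, 0,1.2,0,-0.7,33, 0,1.6,0,-0.9,33, 0,2,0,-1.2,33, 0,2.4,0,-1.4,33, 0,2.6,0,-1.5,33, 0,2.6,0,-1.5,33, 0,2.6,0,-1.5,33, 0,2.6,0,-1.5,33]' >/dev/null && python3 z.py && python3 -m crank '[0,0.4,0,-0.2,33, 0,0.8,0,-0.5,33, 0,1.2,0,-0.7,33, 0,1.6,0,-0.9,33, 0,2,0,-1.2,33, 0,2.4,0,-1.4,33, 0,2.6,0,-1.5,33, 0,2.6,0,-1.5,33, 0,2.6,0,-1.5,33, 0,2.6,0,-1.5,33]' >/dev/null && python3 z.py && python3 -m crank '[0,0.4,0,-0.2,33, 0,0.8,0,-0.5,33, 0,1.2,0,-0.7,33, 0,1.6,0,-0.9,33, 0,2,0,-1.2,33, 0,2.4,0,-1.4,33, 0,2.6,0,-1.5,33, 0,2.6,0,-1.5,33, 0,2.6,0,-1.5,33, 0,2.6,0,-1.5,33]' >/dev/null && python3 z.py && python3 -m crank '[0,0.4,0,-0.2,33, 0,0.8,0,-0.5,33, 0,1.2,0,-0.7,33, 0,1.6,0,-0.9,33, 0,2,0,-1.2,33, 0,2.4,0,-1.4,33, 0,2.6,0,-1.5,33, 0,2.6,0,-1.5,33, 0,2.6,0,-1.5,33, 0,2.6,0,-1.5,33]' >/dev/null && python3 z.py
```

```text
16.0 2526 ringtop 0.0895 at [0.4626 0.0514] ang 206.23 F [-0.6  2.5  1.4] w 0.33
17.05 2516 ringtop 0.0896 at [0.4637 0.049 ] ang 207.71 F [-1.3  1.7  0.6] w 0.326
18.1 2527 ringtop 0.0896 at [0.4648 0.0466] ang 209.2 F [-0.7  2.3 -0.1] w 0.327
19.15 2521 ringtop 0.0896 at [0.466  0.0443] ang 210.68 F [-0.7  2.9  0.2] w 0.33
```

```bash
python3 -m crank '[0,0.4,0,-0.2,33, 0,0.8,0,-0.5,33, 0,1.2,0,-0.7,33, 0,1.6,0,-0.9,33, 0,2,0,-1.2,33, 0,2.4,0,-1.4,33, 0,2.6,0,-1.5,33, 0,2.6,0,-1.5,33, 0,2.6,0,-1.5,33, 0,2.6,0,-1.5,33]' >/dev/null && python3 z.py && python3 -m crank '[0,0.4,0,-0.2,33, 0,0.8,0,-0.5,33, 0,1.2,0,-0.7,33, 0,1.6,0,-0.9,33, 0,2,0,-1.2,33, 0,2.4,0,-1.4,33, 0,2.6,0,-1.5,33, 0,2.6,0,-1.5,33, 0,2.6,0,-1.5,33, 0,2.6,0,-1.5,33]' >/dev/null && python3 z.py && python3 -m crank '[0,0.4,0,-0.2,33, 0,0.8,0,-0.5,33, 0,1.2,0,-0.7,33, 0,1.6,0,-0.9,33, 0,2,0,-1.2,33, 0,2.4,0,-1.4,33, 0,2.6,0,-1.5,33, 0,2.6,0,-1.5,33, 0,2.6,0,-1.5,33, 0,2.6,0,-1.5,33]' >/dev/null && python3 z.py && python3 -m crank '[0,0.4,0,-0.2,33, 0,0.8,0,-0.5,33, 0,1.2,0,-0.7,33, 0,1.6,0,-0.9,33, 0,2,0,-1.2,33, 0,2.4,0,-1.4,33, 0,2.6,0,-1.5,33, 0,2.6,0,-1.5,33, 0,2.6,0,-1.5,33, 0,2.6,0,-1.5,33]' >/dev/null && python3 z.py
```

```text
20.2 2527 ringtop 0.0896 at [0.4674 0.0421] ang 212.16 F [-1.2  1.9  0.8] w 0.326
21.25 2517 ringtop 0.0895 at [0.4687 0.0399] ang 213.66 F [-0.4  1.   0.7] w 0.33
22.3 2500 ringtop 0.089 at [0.47   0.0378] ang 215.11 F [-1.3  0.7 -1. ] w 0.328
23.35 2279 ringtop 0.0825 at [0.4727 0.0338] ang 216.58 F [-0.4  0.1 -0.3] w 0.33
```

```bash
python3 -m crank '[0,0,0,0,50, 0,0,0,0,60, 0,0,0,0,60, 0,0,-5,0,60, 0,0,-20,0,60, 0,0,-40,0,60, 0,0,-60,0,60, 0,0,-80,0,60, 0,0,-80,0,60, 0,0,-80,0,60]'
python3 - <<'E'
from h import *
im,d,c=look("side",["pull_ring"]);wi=look("wrist",["pull_ring"])[0];i2=look("scene",["pull_ring","bottle","dish","lens_cap","tweezers"])[0]
cv2.imwrite("pics/c5.png",np.vstack([np.hstack([cv2.resize(im[150:290,220:390],(400,270)),cv2.resize(i2[130:270,260:430],(400,270))]),cv2.resize(wi[:,:],(512,320)) if 0 else cv2.copyMakeBorder(cv2.resize(wi,(512,320)),0,0,144,144,0)])[:,:,::-1])
E
```

```text
time: 24.4
tool_pos: [0.4731, 0.0337, 0.135]
tool_rot: [0.0, 0.948, 0.317, 0.0]
contact_force: [-0.6, 0.1, -1.0]
gripper_width: 0.599
side pull_ring 0.41 [342. 210.   8.  15.] 96 med [0.4676 0.0399 0.0787] top z 0.0844 mid [0.4708 0.0375 0.0821] min [0.46  0.027 0.061] max [0.482 0.049 0.086]
wrist pull_ring 0.75 [320. 211.  30.  36.] 971 med [0.4742 0.0354 0.0814] top z 0.0828 mid [0.4726 0.034  0.0805] min [0.448 0.023 0.043] max [0.484 0.045 0.084]
wrist pull_ring 0.42 [325. 115. 341. 229.] 59295 med [0.5305 0.0709 0.0439] top z 0.0458 mid [0.5381 0.0847 0.0461] min [ 0.42  -0.041 -0.001] max [0.676 0.222 0.127]
scene pull_ring 0.65 [317. 183.  11.  10.] 66 med [0.4776 0.0328 0.0817] top z 0.0843 mid [0.4744 0.0335 0.0824] min [0.463 0.022 0.069] max [0.485 0.044 0.086]
scene bottle 0.65 [142. 304.  23.  23.] 494 med [ 0.6892 -0.432   0.0497] top z 0.0748 mid [ 0.6811 -0.4389  0.0741] min [ 0.66  -0.46   0.005] max [ 0.705 -0.416  0.079]
scene dish 0.78 [469. 203.  33.  33.] 783 med [0.6156 0.4394 0.0175] top z 0.0202 mid [0.6127 0.4428 0.0184] min [ 0.563  0.396 -0.001] max [0.658 0.491 0.024]
scene lens_cap 0.81 [144. 219.  24.  23.] 375 med [ 0.4427 -0.4285  0.0161] top z 0.0184 mid [ 0.4382 -0.4298  0.0163] min [ 0.41  -0.464 -0.002] max [ 0.467 -0.4    0.021]
scene tweezers 0.49 [401. 156.  41.  14.] 163 med [0.3889 0.3291 0.0056] top z 0.0087 mid [0.3865 0.3337 0.0067] min [ 0.372  0.276 -0.002] max [0.401 0.393 0.012]
scene tweezers 0.48 [370. 215.  15.  17.] 200 med [0.6085 0.1437 0.0603] top z 0.0624 mid [0.6056 0.1446 0.0603] min [0.578 0.126 0.044] max [0.626 0.164 0.065]
```

View pics/c5.png

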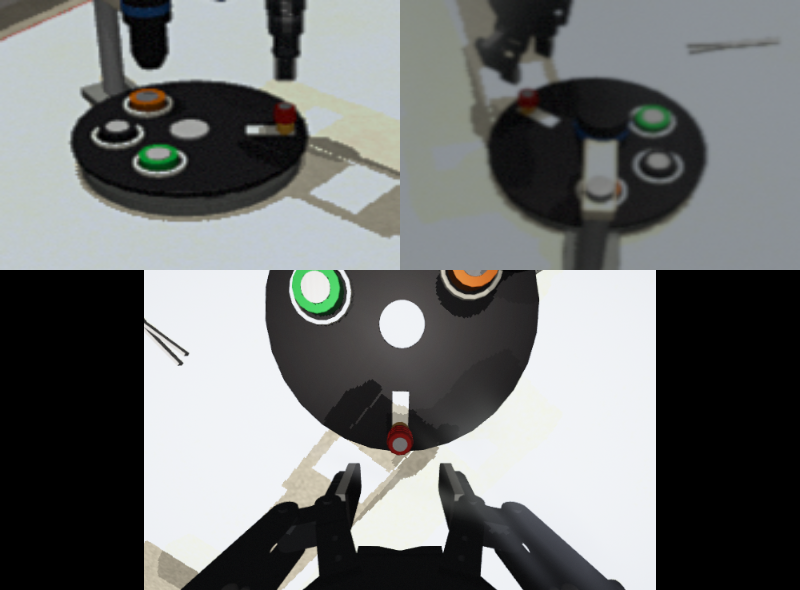

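The ring's top is back at 82.8 mm, the same as at the start. The amber puck is now under the lens, and all the pucks and bystanders are in place. I'm handing it in.

```bash
python3 -c "from plant import order;print(order.job_done())"
```

```text
the job is handed in; nothing more can be done
None
```

The amber specimen is now under the lens with the pin home in the next notch, and I handed the job in at about 25 s; no verdict is reported.

- **Lift and turn:** I gripped the ring with the jaws in line with the platter's radius, so closing them could not push the pin against the notch wall. I drew it up about 9 mm and turned the platter to about 0.71 rad.
- **Feeling for the notch:** I set the pin down on the plate and opened the jaws. I turned them 90° to stand loosely either side of the ring, then nudged it round in 2.6 mm steps. I checked the ring's height and the wrist force after each step. The sideways force stayed at or below about 3 N.
- **Finding it:** The ring dropped from 89.6 to 82.5 mm at about 1.14 rad.

**Last checks:**
- With the gripper withdrawn 80 mm above, the wrist camera put the ring's top at 82.8 mm, the same as before the start.
- All three pucks appear seated in their cups in the last picture.
- The bottle, dish, lens cap and tweezers measured within about 1–2 mm of where they started.
- The network missed the ring in one wrist picture during the search, so from then on I found it by colour.
- The "tweezers" query also returned the green puck as a second, low-confidence match; I ignored it.

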